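# Put the kitchen scissors back in their foam pocket

### The job

Put the kitchen scissors lying just to the right of the hob back into their own cut-out in the foam drawer insert on the left of the hob: handles at the wide end, blades in the narrow slot, lying flat on the bottom of the pocket. Then let go of them.

Things in the scene. Friction and masses are not known exactly. Their poses are not given: they have to be found in the camera images.
- scissors_mid (a point): Centre, half-way up, of the closed kitchen scissors (87 x 199 x 9 mm, about 70 g, cannot open; blue handle loops, steel blades), lying flat on the worktop right of the hob. Axes: z up, y along them towards the handles, x across. Blades: 16 mm wide, y -100 to +35 mm, solid only within 1.5 mm above and below this height. Handles: y +37 to +98 mm, x -42 to +42 mm, full 9 mm thick.
- scissors_grip (a point): A good place to grip the scissors: on the blades beside the handles, 20 mm from their centre towards the handles (the heavy end), 4.5 mm above the worktop, same axes. Close the fingers along x across the 16 mm, fingertips almost on the worktop. Wall cabinets hang low over the back of the worktop on both sides, so lift little here and draw back before rising; the hob's knobs stand 40 mm high.
- pocket (a point): Centre of the scissors pocket, on its floor 4 mm above the worktop. Axes: z up, y towards the wide handle end, x across; scissors lying home have the same axes and their centre 4.5 mm above this point. Blade slot 36 mm wide, y -112 to -12 mm; finger recess beside the blades 124 mm wide, y -12 to +44; handle part 106 mm wide, y +44 to +110. The scissors fit only this way round.
- insert: The drawer insert: a fixed wood-framed tray of dark foam, 225 x 260 mm, on the worktop left of the hob. Origin 4 mm below the pocket centre, same axes; it spans x -82 to +143, y -134 to +126 mm. Foam top 18 mm, frame 20 mm above the worktop. At x = +105 mm a narrower pocket holds a peeler, fixed, up to 22 mm above the worktop.

How it is judged:
At the end, for the whole second after the job is handed in: The scissors lie flat (within 4 degrees) on the floor of their pocket: centre within 18 mm of the pocket's centre and no more than 3.5 mm above where it lies when fully home, long axis within 11 degrees of the pocket's (horizontal distance between scissors_mid and pocket below 0.018 m and z of scissors_mid in the frame of pocket below 0.008 m and angle between scissors_mid's own z axis and vertical below 0.07 rad and angle between the y axis of scissors_mid and the y axis of pocket, either way round below 0.2 rad); the robot touches nothing.
It also fails if it takes over 35 s, if anything falls off the work surface, if the arm or the gripper's body presses on something with over 40 N, if the wrist force passes 120 N, or if a joint passes its speed limit or range.

### The arm

A 6-joint arm with a two-finger parallel gripper is mounted at the origin on a cart in front of the work surface, level with it; the furniture and walls round the work are solid. World frame = base frame: x ahead of the robot, y to its left, z up, the work surface at z = 0. Lengths are in m, angles in rad, forces in N, time in s.
With the tool pointing down it reaches from about 0.35 to 0.8 m from the base axis. Payload 7.3 kg.
Tool frame: the origin (TCP) lies between the finger pads; the fingertips stand 25 mm ahead of it and the grasp point (between the pads) lies 6 mm ahead of it (r.tip_extent is the distance from the TCP to the fingertips, in m); z points along the fingers, y is the line along which they close (so a half turn about z gives the same grasp; the last joint's range is limited). The gripper opens to 85 mm and grips with 20 to 120 N. Pads are 22 mm wide; open, the fingers measure 114 mm over their backs; the gripper's body (76 mm by 85 mm) begins 54 mm behind the grasp point. The pads swing forward as they close: fully open they stand 13 mm farther back than shut.
Start: joints at [-1.341, 0.342, 1.524, -0, 1.275, -0.146], TCP at [0.193, -0.488, 0.256] pointing down, gripper open.
Joint ranges: [-2.53, 2.53], [-0.77, 2.02], [0.04, 2.7], [-1, 4.14], [0.28, 2.66], [-3.11, 3.11]. Speed limits (rad/s): [2.57, 2.57, 3.14, 3.14, 3.14, 3.14].

### API

Orientations are given as a unit quaternion [x, y, z, w].
In Python, from workcell import r, command_gripper, optics gives the robot as it stands. The module is installed in compiled form; this text tells all that it offers. Calls block until the motion is done:
- r.reach(position, orientation): joint-space move of the TCP to a pose.
- r.move_straight(position, orientation=None, speed=0.15, max_force=None): straight line of the TCP; orientation=None keeps the orientation; speed is the mean speed in m/s. With max_force (N) it stops when the force on the tool has changed by that much, and returns True; else False.
- r.movej(angles): joint-space move.
- command_gripper(opening, force=None): finger opening in m; force is the grip in N (None keeps the last); returns when the fingers have stopped.
- r.hold(seconds).
- r.solve_ik(position, orientation): joint angles nearest the present ones, or None.
- r.read_state(): the state.
- optics.get_image(name): name is "scene" or "top" or "wrist"; returns (picture, depth): 480x640x3 uint8, red, green, blue; 480x640 float32, m along the optical axis (not along the pixel's ray), 0 where there is no reading.
- optics.camera_model(name): a dict with "K" (3x3 intrinsics, pixels), "R" (3x3) and "t" (3): a world point X has camera coordinates R X + t; the wrist camera has in their place "tool_from_camera" (4x4, takes a point from camera to tool coordinates, whose origin is the TCP and whose axes are the flange's). Camera axes: x right, y down, z forward; pixel columns grow to the right and rows downward; lengths in m; the calibration is good to about 2 mm. The wrist camera is an equidistant fisheye: a pixel r from the principal point sees the ray r / f radians off the axis. A picture is of the moment at which its call begins: read the wrist's pose just before it. camera_model takes no time and is no camera call.
A pose or a line that the arm cannot do raises r.PlanningError and nothing moves.
- r.finish_job(): hands the job in; it is judged then, once.
The state is a dict: "time_s": time; "joint_positions": joint angles; "dq": joint speeds; "tau": joint torques, N m; "eef_pos": TCP position; "eef_rot": TCP orientation; "contact_force": force on the tool from outside, world axes, zero at the start; "torque": the same for the moment, N m; "grip_width": finger opening in m; "grip_force": force on a finger pad.
Only numpy, scipy, OpenCV 4.12 (cv2) and the standard library are available. Lean on these libraries where they do the work, as an engineer would, in place of code of your own. Each camera call takes 0.05 s, during which the arm holds its last target. There are 200 camera calls.

## Working session

There is one attempt and no reset: what is moved stays moved. The work goes in short steps, each a Python script; the robot and the scene stay as the last script left them, time stands still between calls to the robot, and variables do not carry over. Pictures are saved under pics/ and viewed, at most 10 in all, crops included, and the job is handed in when it is done.

```bash
mkdir -p pics
python3 - <<'E'
from workcell import r, optics
import cv2, numpy as np
for n in ("scene","top"):
    im,d=optics.get_image(n); cv2.imwrite(f"pics/{n}.png",im[:,:,::-1]); np.savez(f"{n}.npz",im=im,d=d,**optics.camera_model(n))
    m=optics.camera_model(n); print(n,m["K"],-np.array(m["R"]).T@m["t"])
s=r.read_state(); print(s["eef_rot"],s["time_s"],r.tip_extent)
E
```

```text
scene [[539.65668027   0.         324.43265063]
 [  0.         539.65668027 246.22832059]
 [  0.           0.           1.        ]] [-0.54395239 -0.8273054   1.07566894]
top [[613.20081335   0.         317.91413626]
 [  0.         613.20081335 241.59730433]
 [  0.           0.           1.        ]] [-0.53471423  0.49807313  1.48583451]
[ 9.82397203e-01  1.86802698e-01 -3.13183262e-05 -6.97818204e-04] 0.1 0.025
```

View pics/top.png

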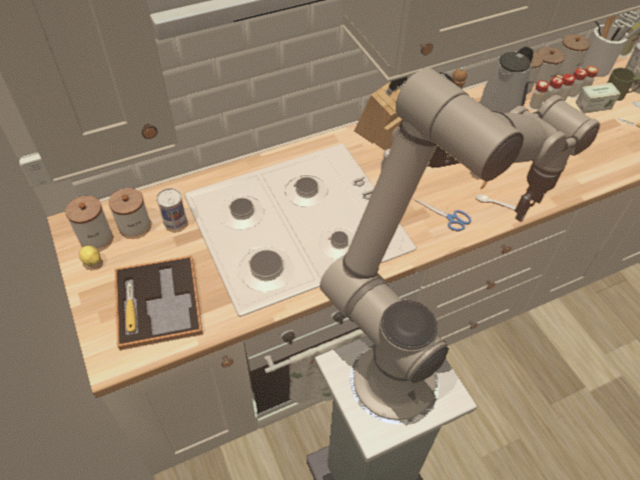

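View pics/scene.png

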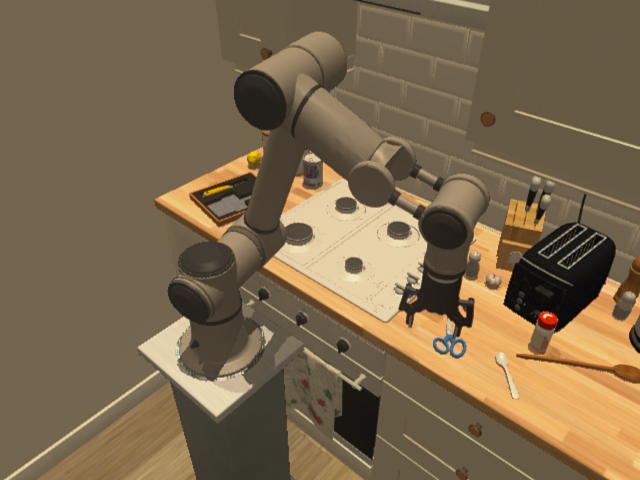

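The top view shows the scissors with handles at about (457,220) and blades running up-left to about (415,198). The pocket is the grey T at about (168,300), with its slot towards the top. I'll measure both, and take a wrist view as well.

```bash
cat > h.py <<'E'
import numpy as np, cv2
def plane(uv,K,R,t,z):
    uv=np.atleast_2d(uv).astype(float)
    d=np.c_[(uv-[K[0,2],K[1,2]])/K[0,0],np.ones(len(uv))]@R
    c=-R.T@t
    return (c+d*((z-c[2])/d[:,2])[:,None])[:,:2]
def wplane(uv,m,pos,rot,z):
    from scipy.spatial.transform import Rotation as Ro
    K=np.array(m["K"]);T=np.array(m["tool_from_camera"]);uv=np.atleast_2d(uv).astype(float)
    p=(uv-[K[0,2],K[1,2]])/K[0,0]; th=np.linalg.norm(p,axis=1)+1e-9
    d=np.c_[p*(np.sin(th)/th)[:,None],np.cos(th)]
    A=Ro.from_quat(rot).as_matrix(); d=d@(A@T[:3,:3]).T; c=np.array(pos)+A@T[:3,3]
    return (c+d*((z-c[2])/d[:,2])[:,None])[:,:2]
def big(m):
    n,l,s,_=cv2.connectedComponentsWithStats(m.astype(np.uint8)); return l==1+np.argmax(s[1:,4])
def pix(m): return np.argwhere(m)[:,::-1]
E
python3 - <<'E'
from h import *
from workcell import r,optics
for n in("top","scene"):
    f=np.load(n+".npz");im=f["im"].astype(int);K,R,t=f["K"],f["R"],f["t"]
    blue=(im[...,2]-im[...,0]>30)
    mb=np.zeros_like(blue);a=(slice(195,240),slice(435,480)) if n=="top" else (slice(325,365),slice(425,475))
    mb[a]=blue[a]; p=plane(pix(mb),K,R,t,.0045)
    q=cv2.minAreaRect(p.astype(np.float32)*1000); print(n,"blue",len(p),p.mean(0),q)
f=np.load("top.npz");im=f["im"].astype(int);K,R,t=f["K"],f["R"],f["t"]
# pocket floor: grey, lighter than foam
w=im[262:340,115:205]; g=(w.min(2)>70)&(w.max(2)-w.min(2)<35)
m=np.zeros(im.shape[:2],bool);m[262:340,115:205]=g;m=big(m)
p=plane(pix(m),K,R,t,.004);print("pocket",len(p),cv2.minAreaRect(p.astype(np.float32)*1000),p.mean(0))
v=im[255:345:1,110:210].astype(np.uint8);cv2.imwrite("pics/ins.png",np.hstack([cv2.resize(v[:,:,::-1],None,fx=4,fy=4),cv2.resize(np.repeat(m[255:345,110:210,None]*255,3,2).astype(np.uint8),None,fx=4,fy=4,interpolation=0)]))
s=r.read_state();im,_=optics.get_image("wrist");cv2.imwrite("pics/w1.png",im[:,:,::-1]);np.savez("w1.npz",im=im,pos=s["eef_pos"],rot=s["eef_rot"])
E
```

```text
top blue 122 [ 0.39172494 -0.4476748 ] ((389.68939208984375, -449.3468017578125), (66.1161117553711, 78.82195281982422), 9.618489265441895)
scene blue 255 [ 0.39172894 -0.45220491] ((392.5492248535156, -450.38006591796875), (69.66846466064453, 82.60051727294922), 21.206876754760742)
pocket 1905 ((483.7574462890625, 462.5854187011719), (126.88432312011719, 218.65744018554688), 77.33566284179688) [0.45730126 0.46903574]
```

View pics/ins.png

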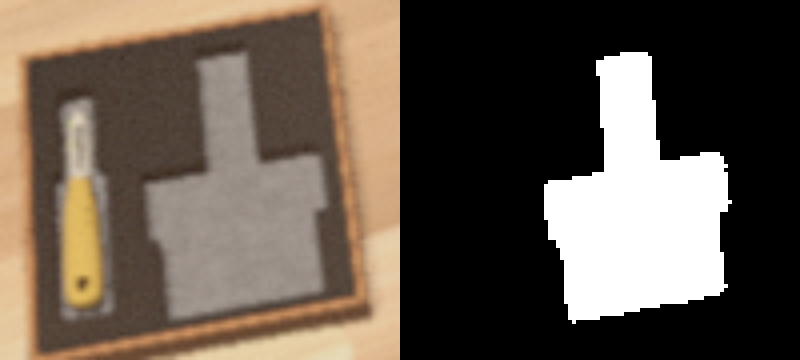

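View pics/w1.png

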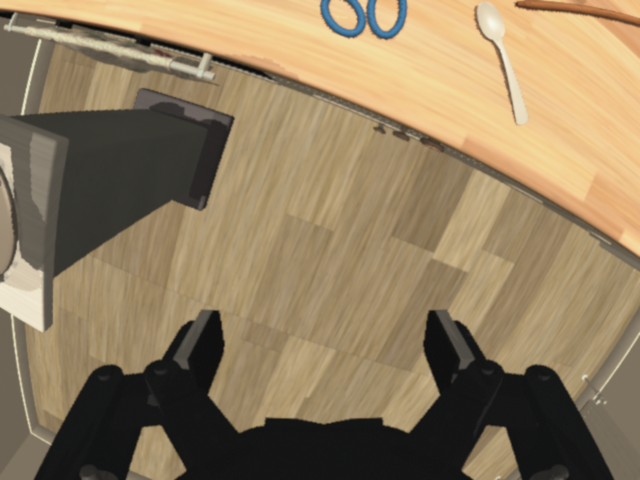

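The scissors' handles face the robot, and so does the pocket's wide end. Next I'll compute the blade axis from the top picture and the foam rectangle, then take a nearer wrist picture.

Run:
```python
from h import *
from workcell import r,optics
f=np.load("top.npz");im=f["im"];K,R,t=f["K"],f["R"],f["t"]
w=im.astype(int);m=np.zeros(w.shape[:2],bool)
m[255:345,112:205]=(w.max(2)<95)[255:345,112:205]
m=big(m);p=plane(pix(m),K,R,t,.018).astype(np.float32)*1000
q=cv2.minAreaRect(p);print("foam",q,[b.round(1).tolist() for b in cv2.boxPoints(q)])
# wrist look nearer
s=r.read_state()
r.move_straight([0.29,-0.46,0.22],speed=.25)
s=r.read_state();im,_=optics.get_image("wrist");cv2.imwrite("pics/w2.png",im[:,:,::-1]);np.savez("w2.npz",im=im,pos=s["eef_pos"],rot=s["eef_rot"])
print(s["time_s"],s["eef_pos"])
```

```text
foam ((490.3260498046875, 493.59063720703125), (206.488525390625, 241.79452514648438), 77.9238510131836) [[350.5, 417.8999938964844], [586.9000244140625, 367.29998779296875], [630.0999755859375, 569.2999877929688], [393.70001220703125, 619.7999877929688]]
0.7333 [ 0.28986181 -0.46003277  0.21996711]
```

View pics/w2.png

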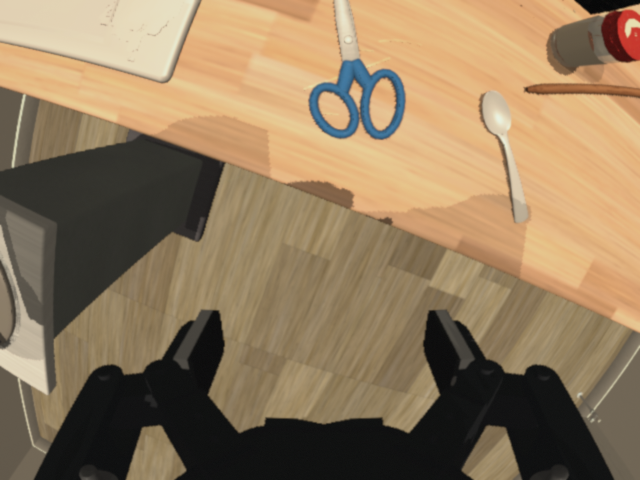

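The scissors are in view: loops at about (357,102), pivot at about (348,40), and the blade leaving the top edge at about (342,0). I'll fit the axis from these.

Run:
```python
from h import *
from workcell import optics
f=np.load("w2.npz");im=f["im"].astype(int);m=optics.camera_model("wrist")
b=np.zeros(im.shape[:2],bool);b[50:150,295:420]=(im[...,2]-im[...,0]>30)[50:150,295:420]
P=lambda a,z=.0045:wplane(a,m,f["pos"],f["rot"],z)
p=P(pix(big(b)))
st=np.zeros_like(b);st[0:55,320:375]=((im.max(2)-im.min(2)<45)&(im.max(2)>90))[0:55,320:375]
st=big(st);q=P(pix(st));print("blade px",st.sum(),"cols row0",np.flatnonzero(st[2])[[0,-1]],np.flatnonzero(st[30])[[0,-1]])
c=p.mean(0)
rows=[q[(pix(st)[:,1]==k)].mean(0) for k in range(0,55,6) if st[k].any()]
print("blade mid",np.round(rows,4).tolist())
q0=np.array([q[pix(st)[:,1]==k].mean(0) for k in range(0,50)])
vx,vy,x0,y0=cv2.fitLine(q0.astype(np.float32),cv2.DIST_HUBER,0,.001,.001).ravel()
if vx>0: vx,vy=-vx,-vy
for y in(np.array([vx,vy]),):
    x=np.array([y[1],-y[0]]);o=np.array([x0,y0])
    u=(p-o)@y;v=(p-o)@x;print("yaxis",y,"ang",np.degrees(np.arctan2(y[1],y[0])),"handle u",u.min(),u.max(),"v",v.min(),v.max())
    mid=o+y*(u.max()-.098)+x*(v.min()+v.max())/2;print("mid(end)",mid,"by line",o+y*(u.max()-.098),"grip",mid+.02*y)
    w=p@x; k=cv2.minAreaRect(p.astype(np.float32)*1000);print(k)
# symmetry direction from centroid to blade
print("centroid",c)
```

```text
blade px 848 cols row0 [335 347] [338 354]
blade mid [[0.4736, -0.4049], [0.468, -0.4066], [0.463, -0.4099], [0.4581, -0.4133], [0.4528, -0.4154], [0.448, -0.4186], [0.4431, -0.4215], [0.4382, -0.4244], [0.4332, -0.4268], [0.4284, -0.4296]]
yaxis [-0.8691364  -0.49457246] ang -150.35844 handle u 0.03629505986929095 0.10954688663907643 v -0.042771676683855495 0.04112803527897161
mid(end) [ 0.4456962  -0.42079612] by line [ 0.44528975 -0.42008185] grip [ 0.42831348 -0.43068757]
((394.02288818359375, -450.87750244140625), (70.66935729980469, 83.23683166503906), 21.06732749938965)
centroid [ 0.39345814 -0.45149561]
```

```bash
cat >> h.py <<'E'
def down(deg):  # tool x at heading deg, tool z down
    a=np.radians(deg)/2; return [np.cos(a),np.sin(a),0.,0.]
E
python3 - <<'E'
from h import *
from workcell import r,optics,command_gripper
g=np.array([.4283,-.4305]);q=down(29.6)
command_gripper(.05,60)
r.reach([*g,.11],q)
r.move_straight([*g,.045],q,speed=.15)
print("hit",r.move_straight([*g,.0265],q,speed=.04,max_force=8))
s=r.read_state();print(s["eef_pos"],s["contact_force"])
command_gripper(0.0,60)
s=r.read_state();print("w",s["grip_width"],s["grip_force"],s["contact_force"],s["time_s"])
print(r.move_straight([*g,.055],q,speed=.08))
r.move_straight([.31,-.45,.09],q,speed=.2)
s=r.read_state();print("w",s["grip_width"],s["grip_force"],s["time_s"])
for n in("wrist","scene"):
    im,_=optics.get_image(n);cv2.imwrite(f"pics/{n}3.png",im[:,:,::-1])
np.savez("w3.npz",im=optics.get_image("wrist")[0],pos=s["eef_pos"],rot=s["eef_rot"])
E
```

```text
hit False
[ 0.42830257 -0.4304265   0.02631127] [ 0.23978472 -0.08232925 -0.52888254]
w 0.011857284821616182 58.614935948717175 [-0.00288756  0.32952169  1.77168261] 3.6167
False
w 0.010651379148134618 69.29826726671308 4.9
```

View pics/wrist3.png

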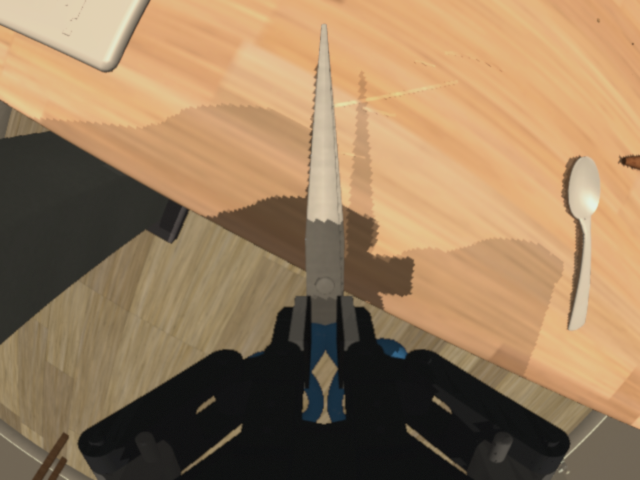

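The scissors are held straight along the tool, tip at (323,25). I'll check pitch and offset from the tip, then carry them over to the pocket.

Run:
```python
from h import *
from workcell import r,optics,command_gripper
m=optics.camera_model("wrist")
f=np.load("w3.npz");pos=f["pos"];a=np.radians(29.6);X=np.array([np.cos(a),np.sin(a)]);Y=np.array([np.sin(a),-np.cos(a)])
for dz in(.012,.022,.032):
    d=wplane([[323,25],[325,285]],m,pos,f["rot"],pos[2]-dz)-pos[:2];print(dz,"along",d@X,"side",d@Y)
q0=down(29.6);q=down(-12.1)
r.move_straight([.30,-.44,.2],q0,speed=.25)
r.reach([.36,.40,.2],q)
s=r.read_state();im,_=optics.get_image("wrist");cv2.imwrite("pics/w4.png",im[:,:,::-1]);np.savez("w4.npz",im=im,pos=s["eef_pos"],rot=s["eef_rot"])
print(s["grip_width"],s["eef_pos"],s["time_s"])
```

```text
0.012 along [0.11570774 0.02062255] side [-2.87708459e-05  5.38607353e-04]
0.022 along [0.11823205 0.01576324] side [-4.06629272e-05  5.70773718e-04]
0.032 along [0.12075636 0.01090393] side [-5.25550086e-05  6.02940084e-04]
0.011101604257390842 [0.36047562 0.39958718 0.19995485] 8.6
```

View pics/w4.png

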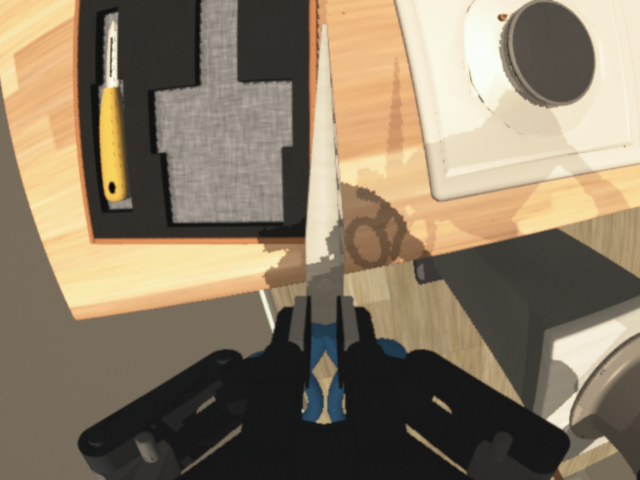

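The pocket floor is clearly visible: recess corners at about (155,91) and (293,80), handle-end corners at about (173,223) and (281,222). I'll cross-check its pose from these.

Run:
```python
from h import *
from workcell import optics
f=np.load("w4.npz");im=f["im"].astype(int);m=optics.camera_model("wrist")
k=np.zeros(im.shape[:2],bool);k[0:235,130:300]=((im.min(2)>75)&(im.max(2)-im.min(2)<30))[0:235,130:300]
k=cv2.morphologyEx(k.astype(np.uint8),cv2.MORPH_OPEN,np.ones((5,5)));k=big(k)
p=wplane(pix(k),m,f["pos"],f["rot"],.004)
o=np.array([.480,.4645])
for deg in(-11,-12.1,-13):
    a=np.radians(deg+180);y=np.array([np.cos(a),np.sin(a)]);x=np.array([y[1],-y[0]])
    u=(p-o)@x;v=(p-o)@y
    e=lambda lo,hi:[np.round(np.percentile(u[(v>lo)&(v<hi)],t)*1e3,1) for t in(1,99)]
    print(deg,"slot far",e(-.08,-.06),"slot near",e(-.035,-.02),"recess",e(0,.03),"handle",e(.06,.08),e(.085,.1),"v",np.percentile(v,[.2,99.8]))
```

```text
-11 slot far [np.float64(-18.0), np.float64(13.9)] slot near [np.float64(-17.3), np.float64(15.3)] recess [np.float64(-61.2), np.float64(58.5)] handle [np.float64(-51.1), np.float64(50.9)] [np.float64(-50.4), np.float64(51.4)] v [-0.08703238  0.10998275]
-12.1 slot far [np.float64(-16.7), np.float64(15.3)] slot near [np.float64(-16.8), np.float64(15.7)] recess [np.float64(-61.7), np.float64(58.2)] handle [np.float64(-52.4), np.float64(49.5)] [np.float64(-52.5), np.float64(49.6)] v [-0.0869779   0.10981921]
-13 slot far [np.float64(-15.6), np.float64(16.4)] slot near [np.float64(-16.4), np.float64(16.1)] recess [np.float64(-62.1), np.float64(58.0)] handle [np.float64(-53.5), np.float64(48.5)] [np.float64(-54.0), np.float64(48.1)] v [-0.08693197  0.10953373]
```

Run:
```python
from h import *
from workcell import r,optics,command_gripper
a=np.radians(167.9);y=np.array([np.cos(a),np.sin(a)]);x=np.array([y[1],-y[0]])
g=np.array([.480,.4645])-.001*x+.0195*y;q=down(-12.1)
r.move_straight([*g,.12],q,speed=.2)
r.move_straight([*g,.06],q,speed=.1)
print("hit",r.move_straight([*g,.031],q,speed=.04,max_force=12))
s=r.read_state();print(s["eef_pos"],s["contact_force"],s["grip_width"])
command_gripper(.045,20)
s=r.read_state();print(s["contact_force"],s["grip_width"])
r.move_straight([*g,.12],q,speed=.12)
r.move_straight([.34,.44,.2],q,speed=.2)
s=r.read_state();im,_=optics.get_image("wrist");cv2.imwrite("pics/w5.png",im[:,:,::-1]);np.savez("w5.npz",im=im,pos=s["eef_pos"],rot=s["eef_rot"])
print(s["time_s"])
```

```text
hit True
[0.46058327 0.46751055 0.03346431] [-0.44779113 -0.89532694  5.3022332 ] 0.010863086997461644
[ 0.74885599 -0.36659359 -0.48327898] 0.044773597697183636
13.1
```

View pics/w5.png

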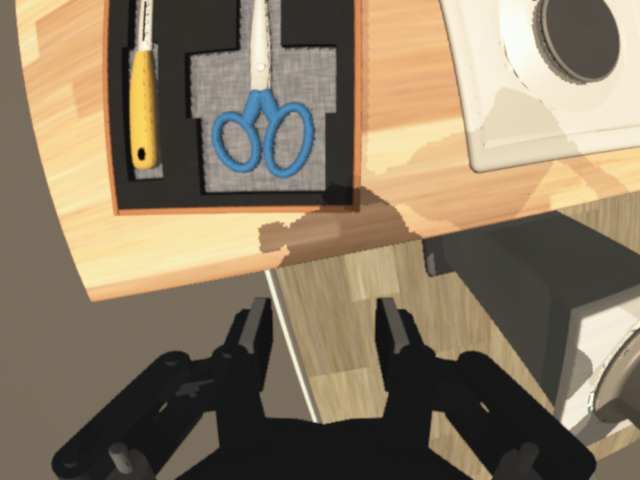

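The loops lie inside the wide part at about (262,138) and the blade enters the slot at (260,0). The tip is out of frame, so I'll check it in the top view and by numbers.

Run:
```python
from h import *
from workcell import optics
f=np.load("w5.npz");im=f["im"].astype(int);m=optics.camera_model("wrist")
b=np.zeros(im.shape[:2],bool);b[60:200,195:330]=(im[...,2]-im[...,0]>30)[60:200,195:330]
p=wplane(pix(big(b)),m,f["pos"],f["rot"],.0085)
a=np.radians(167.9);y=np.array([np.cos(a),np.sin(a)]);x=np.array([y[1],-y[0]]);o=np.array([.480,.4645])-.001*x
u=(p-o)@x;v=(p-o)@y;print("handle x",u.min(),u.max(),"y",v.min(),v.max())
st=((im.max(2)-im.min(2)<45)&(im.max(2)>170));c=[]
for k in range(2,80,15):
    j=np.flatnonzero(st[k,240:285])+240
    if len(j): w=wplane([[j.mean(),k]],m,f["pos"],f["rot"],.0085)[0]-o;c.append((round(w@y,4),round(w@x,4)))
print("blade y,x",c)
t,d=optics.get_image("top");cv2.imwrite("pics/t5.png",cv2.resize(t[250:350,105:215,::-1],None,fx=5,fy=5,interpolation=cv2.INTER_CUBIC))
```

```text
handle x -0.043903754479435425 0.04231262953531888 y 0.02391786255617394 0.09804408176241414
blade y,x [(np.float64(-0.0522), np.float64(0.0002)), (np.float64(-0.0385), np.float64(-0.0008)), (np.float64(-0.0252), np.float64(-0.0005)), (np.float64(-0.0121), np.float64(-0.0006)), (np.float64(0.0008), np.float64(-0.0005)), (np.float64(0.0136), np.float64(-0.0005))]
```

View pics/t5.png

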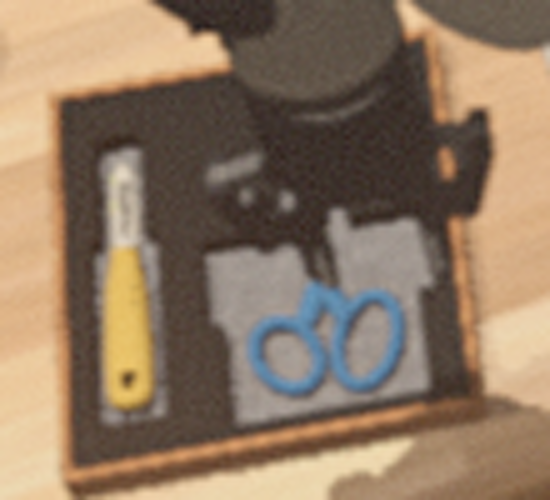

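The measurements show the scissors home within about 1 mm, with the handle end at y = 98 mm and the blades on the slot centreline. The gripper is clear, so I'm handing in.

```bash
python3 -c "
from workcell import r
print(r.finish_job(), r.read_state()['time_s'])"
```

```text
the job is handed in; nothing more can be done
the job is handed in; nothing more can be done
```

The scissors are back in their pocket with the handles at the wide end, released and about 1 mm off centre by the wrist camera; the blade tip was out of view, the result was not reported back, and I handed the job in at about 13 s.

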